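# Put the tape rolls away on their spindles

## Task

Put the four loose rolls of tape away on the two spindles: the two rolls with wide cores on the stout post and the two with narrow cores on the slim post, on each post the larger roll at the bottom, lying flat on the base, and the smaller one lying flat on top of it. Do not push about or knock over the two grey mixing cups.

Things in the scene. Friction and masses are not known exactly. Their poses are not given: they have to be found in the camera images.
- wide_big_center (a point): Centre, half-way up, of a loose roll of olive-green tape on a cardboard core: wide core, larger. Outside 64 mm in diameter, hole through the core 42 mm in diameter, 24 mm tall; it lies flat on the bench with its z axis (the axis of the hole) upright, so this point starts 12 mm above the bench. All four rolls look alike but for these diameters.
- wide_small_center (a point): Centre, half-way up, of a loose roll of olive-green tape on a cardboard core: wide core, smaller (a nearly used-up roll, thin wall). Outside 54 mm in diameter, hole through the core 42 mm in diameter, 24 mm tall; it lies flat on the bench with its z axis (the axis of the hole) upright, so this point starts 12 mm above the bench. All four rolls look alike but for these diameters.
- narrow_big_center (a point): Centre, half-way up, of a loose roll of olive-green tape on a cardboard core: narrow core, larger (a nearly full roll, thick wall). Outside 64 mm in diameter, hole through the core 26 mm in diameter, 24 mm tall; it lies flat on the bench with its z axis (the axis of the hole) upright, so this point starts 12 mm above the bench. All four rolls look alike but for these diameters.
- narrow_small_center (a point): Centre, half-way up, of a loose roll of olive-green tape on a cardboard core: narrow core, smaller. Outside 46 mm in diameter, hole through the core 26 mm in diameter, 24 mm tall; it lies flat on the bench with its z axis (the axis of the hole) upright, so this point starts 12 mm above the bench. All four rolls look alike but for these diameters.
- stout_base (a point): The stout tape spindle, fixed to the bench: a round wooden base, 76 mm in diameter and 10 mm thick, with an upright aluminium post 31 mm in diameter at its middle; fits the 42 mm cores only, with 5.5 mm all round. This point is on the post's axis at the top face of the base, where the lower roll rests (10 mm above the bench). The post ends 60 mm above this point and its top 10 mm taper to 45% of its diameter. z is up.
- slim_base (a point): The slim tape spindle, fixed to the bench: a round wooden base, 76 mm in diameter and 10 mm thick, with an upright aluminium post 15 mm in diameter at its middle; meant for the 26 mm cores, with 5.5 mm all round. This point is on the post's axis at the top face of the base, where the lower roll rests (10 mm above the bench). The post ends 60 mm above this point and its top 10 mm taper to 45% of its diameter. z is up.
- cup_a_center (a point): Centre, half-way up, of a loose, empty grey plastic mixing cup standing upright, open at the top: 62 mm in diameter at the rim, 55 mm tall, 60 g. A bystander, not to be moved.
- cup_b_center (a point): Centre, half-way up, of a loose, empty grey plastic mixing cup standing upright, open at the top: 62 mm in diameter at the rim, 55 mm tall, 60 g. A bystander, not to be moved.
Not all that is in view belongs to the job. Leave any red look-alike of the part that bears wide_big_center alone.

How it is judged:
By the outcome, as a careful person would: the job done as asked, in the order asked, and still so for the second after the job is handed in, with the robot touching nothing.
It also fails if it takes over 99 s, if anything falls off the work surface, if the arm or the gripper's body presses on something with over 40 N, if the wrist force passes 120 N, or if a joint passes its speed limit or range.

## Robot

A 6-joint arm with a two-finger parallel gripper is mounted at the origin on the work surface. World frame = base frame: x ahead of the robot, y to its left, z up, the work surface at z = 0. Lengths are in mm, angles in rad, forces in N, time in s.
With the tool pointing down it reaches from about 350 to 775 mm from the base axis. Payload 7.3 kg.
Tool frame: the origin (TCP) lies midway between the tips of the shut fingers; the grasp point (between the pads) lies 19 mm behind it (bot.tcp_to_grasp is the distance from the TCP to the grasp point, in mm); z points along the fingers, y is the line along which they close (so a half turn about z gives the same grasp; the last joint's range is limited). The gripper opens to 92 mm and grips with 3 to 60 N. Pads are 19 mm wide; open, the fingers measure 130 mm over their backs; the gripper's body (75 mm by 190 mm) begins 47 mm behind the grasp point.
Start: joints at [1.038, 0.342, 1.524, -0, 1.275, -0.146], TCP at [198.031, 486.239, 226.741] pointing down, gripper open.
Joint ranges: [-2.53, 2.53], [-0.77, 2.02], [0.04, 2.7], [-1, 4.14], [0.28, 2.66], [-3.11, 3.11]. Speed limits (rad/s): [2.57, 2.57, 3.14, 3.14, 3.14, 3.14].

## Interface

Orientations are given as [roll, pitch, yaw] about the fixed x, y, z axes, in that order (R = Rz(yaw) Ry(pitch) Rx(roll)).
In Python, from plant import bot, viewer gives the robot as it stands. The module is installed in compiled form; this text tells all that it offers.
- The arm moves only by the shell command python3 -m handwheel 'ROWS'. ROWS is text: rows parted by semicolons, each of 7 numbers parted by spaces: the shift along the tool's x, y, z scaled (see below), then the turn, a rotation vector about the tool's x, y, z scaled (see below), then the opening, from -1 (shut) to 1 (fully open), so that 0 is half open. In form: tx ty tz rx ry rz gripper; .... A call has 1 to 8 rows; each row is the pose to reach, as a shift and turn from the pose commanded when the call began, along the tool's axes at that moment, turning the shorter way round; what a row does not reach only later rows make up. The controller multiplies each number of a shift by 10 cm and each number of a turn by pi rad. A row lasts 1/12 s, in which the tool goes at most 41.7 mm and 7.16 degrees, less where a joint would pass 70% of its speed; a pose out of reach is approached as far as the arm can. A call with a number of a shift or a turn outside -1 to 1 is refused whole. A call with a gripper value outside its range is refused whole. The fingers move at their own pace and stop on an object; the grip force is fixed at half the most. Time passes only in rows, so rows that repeat a pose let the fingers close. It gives the time, the measured TCP pose, the force, the opening and the grip force at its end, in the units of the state.
- bot.get_obs(): the state, without advancing time (a new reading comes with each control period).
- viewer.capture(name): name is "scene" or "side" or "wrist"; returns a dict with "frame" (400x640x3 uint8, red, green, blue), "fov_y" (degrees; the focal length in pixels is half the picture's height over the tangent of half this angle, whatever the lens; pixels are square), "cx", "cy" (the principal point, pixels), "T" (4x4, takes a point from camera to world coordinates). Camera axes: x right, y down, z forward; pixel columns grow to the right and rows downward; lengths in mm; the calibration is good to about 2 mm. A picture is of the moment at which its call begins. There is no depth.
- bot.close_job(): hands the job in; it is judged then, once.
Trained networks look in a picture, given as the dict that the camera call returned (one of the last four; its "shot" number tells which), for a name from the list of things; names that differ only in an ending like _2 or _b are one class to them, and where a whole thing is asked for, a point or a joint stands for the part that bears it (a point fixed in the world has none). Each returns a list of dicts, best first, with "score" (0 to 1); they miss things now and then, are a little off and sometimes report something else, mostly with a low value. They report only what shows in the picture. A call takes as long as a camera call. They do not tell look-alikes from the thing itself.
- viewer.recognise(target, picture): "centre" ([column, row] in pixels, amid what is visible of it).
- viewer.cut_out(target, picture): "pixels" (400x640 bool, what is visible of it) and "centre" ([column, row] in pixels, amid what is visible of it).
The state is a dict: "time": time; "joint_positions": joint angles; "dq": joint speeds; "tau": joint torques, N m; "tool_pos": TCP position; "tcp_rot": TCP orientation; "contact_force": force on the tool from outside, world axes, zero at the start; "moment": the same for the moment, N m; "grip_width": finger opening in mm; "finger_force": force on a finger pad.
Only numpy, scipy, OpenCV 4.12 (cv2) and the standard library are available. Lean on these libraries where they do the work, as an engineer would, in place of code of your own. Each camera call takes 0.05 s, during which the arm holds its last target. There are 200 camera calls.

## Working session

There is one attempt and no reset: what is moved stays moved. The work goes in short steps, Python scripts to look and compute and a shell command to move; the robot and the scene stay as the last step left them, time stands still between calls to the robot, and variables do not carry over. Pictures are saved under pics/ and viewed, at most 14 in all, crops included, and the job is handed in when it is done.

```bash
mkdir -p pics; cat > h.py <<'E'
import numpy as np, cv2
from plant import bot, viewer
def ray(p,uv):
    f=200/np.tan(np.radians(p["fov_y"])/2); T=np.array(p["T"])
    d=T[:3,:3]@np.array([(uv[0]-p["cx"])/f,(uv[1]-p["cy"])/f,1]); return T[:3,3],d
def at(p,uv,z):
    o,d=ray(p,uv); return (o+d*(z-o[2])/d[2])
def px(p,X):
    f=200/np.tan(np.radians(p["fov_y"])/2); T=np.array(p["T"])
    c=T[:3,:3].T@(np.array(X,float)-T[:3,3]); return np.array([p["cx"]+f*c[0]/c[2],p["cy"]+f*c[1]/c[2]])
def save(p,n): cv2.imwrite("pics/"+n+".png",p["frame"][:,:,::-1])
E
python3 - <<'E'
from h import *
np.set_printoptions(precision=1,suppress=True)
o=bot.get_obs(); print(o["tool_pos"],o["tcp_rot"],o["grip_width"],o["time"])
ps=[viewer.capture(n) for n in("scene","side","wrist")]
for n,p in zip(("scene","side","wrist"),ps):
    save(p,n+"0"); print(n,p["fov_y"],np.array(p["T"])[:3,3])
    for t in["wide_big_center","wide_small_center","narrow_big_center","narrow_small_center","stout_base","slim_base","cup_a_center"]:
        z={"s":10,"c":27}.get(t[0],12)
        for r in viewer.recognise(t,p): print(t,round(r["score"],2),np.array(r["centre"]),at(p,r["centre"],z)[:2])
E
```

```text
[197.8 485.9 226.1] [-3.1 -0.   2.8] 91.55883106207712 0.0
scene 51.46166370293593 [841.4 341.1 793.2]
wide_big_center 0.92 [380.1 272.4] [525.8 190.3]
wide_big_center 0.91 [399.7 207.3] [378.6 118.7]
wide_big_center 0.67 [352.7 221.8] [480.1  71.4]
wide_small_center 0.48 [293.4 166.7] [ 471.6 -128.7]
wide_small_center 0.3 [302.4 282.8] [652.7  97.2]
narrow_big_center 0.97 [258.9 128.2] [ 452.2 -278.9]
narrow_small_center 0.88 [444.7 290.5] [463.5 304.3]
stout_base 0.63 [299.3 279.1] [651.3  86.5]
stout_base 0.5 [358.9 343.9] [658.5 255.5]
slim_base 0.88 [252.9 205. ] [ 606.9 -113.6]
cup_a_center 0.81 [201.9 163. ] [ 623.7 -275.6]
side 48.94226754558494 [  28.  -443.   863.5]
wide_big_center 0.94 [275.3 199.9] [486.5  99.7]
wide_big_center 0.92 [257.9 186.1] [487.  165.5]
wide_big_center 0.71 [236.6 227. ] [364.1 104.6]
wide_small_center 0.75 [280.7 141.3] [645.4 245.5]
narrow_big_center 0.58 [386.1 301.2] [ 458.4 -271. ]
narrow_small_center 0.55 [212.9 164.1] [455.5 310.6]
stout_base 0.59 [321.5 169.3] [647.4  90.1]
slim_base 0.91 [371.6 221.8] [ 603.3 -116.5]
cup_a_center 0.88 [431.6 242.3] [ 642.3 -259.2]
cup_a_center 0.37 [212.9 163.2] [450.1 299.9]
wrist 65.05390674876573 [121.5 517.3 383.2]
```

View pics/scene0.png

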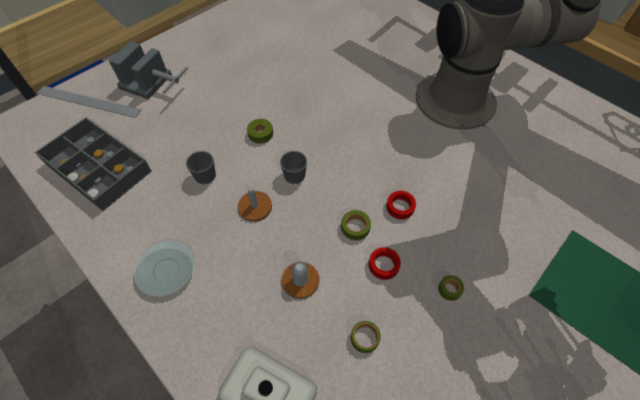

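View pics/side0.png

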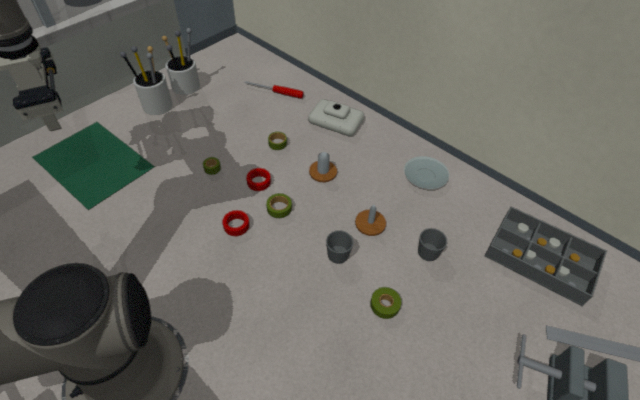

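Four olive rolls in the scene picture: (260,130) looks narrow-big, (356,224) wide-big, (365,336) wide-small and (451,287) narrow-small. The red rings at (401,204) and (385,263) are look-alikes, so I leave them. Next I fit positions with colour masks and a cylinder model.

```bash
cat >> h.py <<'E'
from scipy.optimize import least_squares
def cyl(x,y,z0,z1,r):
    a=np.linspace(0,2*np.pi,48,endpoint=False)
    return np.array([[x+r*np.cos(t),y+r*np.sin(t),z] for z in(z0,z1) for t in a])
def box(pts): 
    pts=np.asarray(pts,float); return np.r_[pts.min(0),pts.max(0)]
def colmask(p,c):
    hsv=cv2.cvtColor(p["frame"],cv2.COLOR_RGB2HSV); h,s,v=cv2.split(hsv)
    rng={"olive":(h>20)&(h<50)&(s>120),"red":((h<4)|(h>176))&(s>180),"wood":(h>5)&(h<=16)&(s>130)}[c]
    return cv2.morphologyEx(rng.astype(np.uint8),cv2.MORPH_CLOSE,np.ones((3,3),np.uint8))
def blobs(p,c,amin=60):
    n,l,st,ce=cv2.connectedComponentsWithStats(colmask(p,c))
    return [(np.r_[s[0],s[1],s[0]+s[2]-1,s[1]+s[3]-1].astype(float),ce[i+1],s[4]) for i,s in enumerate(st[1:]) if s[4]>amin]
def fit(views,z0,z1,r=None,guess=(500,0)):
    """views: list of (pic, bbox) -> x,y[,r], rms px"""
    def f(q):
        return np.concatenate([box([px(p,X) for X in cyl(q[0],q[1],z0,z1,q[2] if r is None else r)])-b for p,b in views])
    s=least_squares(f,list(guess)+([32] if r is None else [])); return s.x,np.sqrt(np.mean(s.fun**2))
E
python3 - <<'E'
from h import *
np.set_printoptions(precision=1,suppress=True)
ps=[viewer.capture(n) for n in("scene","side")]
for c,z0,z1 in(("olive",0,24),("red",0,24),("wood",0,10)):
    B=[[b for b in blobs(p,c)] for p in ps]
    F=[[(b,fit([(p,b[0])],z0,z1,None,at(p,b[1],12)[:2])) for b in bb] for p,bb in zip(ps,B)]
    for k in(0,1):
        for b,(q,e) in F[k]:
            if 250<np.hypot(*q[:2])<900: print(c,k,"px",b[1],"a",b[2],"xyr",q,"rms",round(e,2))
    for b,(q,e) in F[0]:
        for b2,(q2,e2) in F[1]:
            if np.hypot(*(q-q2)[:2])<18 and 250<np.hypot(*q[:2])<900: print("  joint",c,fit([(ps[0],b[0]),(ps[1],b2[0])],z0,z1,None,q[:2]))
for p in ps:
    for r in viewer.cut_out("cup_a_center",p):
        ys,xs=np.where(r["pixels"]); 
        print("cup",round(r["score"],2),fit([(p,box(np.c_[xs,ys]))],20,55,31,at(p,r["centre"],27)[:2]))
W=[cv2.resize(p["frame"][y:y+190,x:x+220],None,fx=1.8,fy=1.8,interpolation=2) for p,x,y in((ps[0],270,180),(ps[1],190,110))]
cv2.imwrite("pics/crop1.png",np.hstack(W)[:,:,::-1])
E
```

```text
olive 0 px [259.8 130.9] a 400 xyr [ 455.7 -271.8   27.3] rms 0.04
olive 0 px [355.4 226.3] a 365 xyr [481.6  80.7  28. ] rms 0.1
olive 0 px [450.3 288.4] a 296 xyr [449.8 309.1  19.8] rms 0.27
olive 0 px [364.5 339. ] a 221 xyr [640.6 253.6  24.4] rms 0.19
olive 1 px [277.1 142.6] a 129 xyr [639.2 253.8  21.4] rms 0.28
olive 1 px [211.6 166.2] a 173 xyr [448.9 310.   18.3] rms 0.46
olive 1 px [278.7 206.3] a 301 xyr [480.9  80.1  28.5] rms 0.39
olive 1 px [385.2 302.8] a 592 xyr [ 455.1 -271.5   28.2] rms 0.32
  joint olive (array([ 455.3, -271.6,   27.9]), np.float64(0.3047460913767033))
  joint olive (array([481.3,  80.4,  28.2]), np.float64(0.3202798606182475))
  joint olive (array([449.4, 309.3,  19.3]), np.float64(0.5093504091031877))
  joint olive (array([640.3, 253.8,  23.7]), np.float64(0.6367543194438501))
red 0 px [400.8 204.2] a 454 xyr [371.  115.6  28.6] rms 0.24
red 0 px [384.2 262.8] a 519 xyr [504.8 181.9  28.4] rms 0.29
red 1 px [258.2 178.9] a 336 xyr [504.2 183.8  27.8] rms 0.04
red 1 px [235.5 222.8] a 388 xyr [370.4 115.6  27.9] rms 0.27
  joint red (array([370.7, 115.7,  28.3]), np.float64(0.2985399442119212))
  joint red (array([504.5, 182.5,  28.2]), np.float64(0.36650248903457555))
wood 0 px [254.6 206.8] a 639 xyr [ 604.7 -113.1   34.4] rms 0.25
wood 0 px [300.4 282.9] a 675 xyr [649.8  86.9  35.1] rms 0.45
wood 1 px [322.6 173. ] a 297 xyr [648.3  85.2  33.2] rms 0.69
wood 1 px [369.9 223.4] a 494 xyr [ 604.7 -112.5   34. ] rms 0.35
  joint wood (array([ 604.7, -112.8,   34.2]), np.float64(0.31875744316226207))
  joint wood (array([649.5,  86.5,  34.5]), np.float64(0.725510687189113))
cup 0.61 (array([ 636.7, -259.2]), np.float64(1.37337059933412))
cup 0.87 (array([ 631.1, -264.1]), np.float64(1.1304875986315102))
```

View pics/crop1.png

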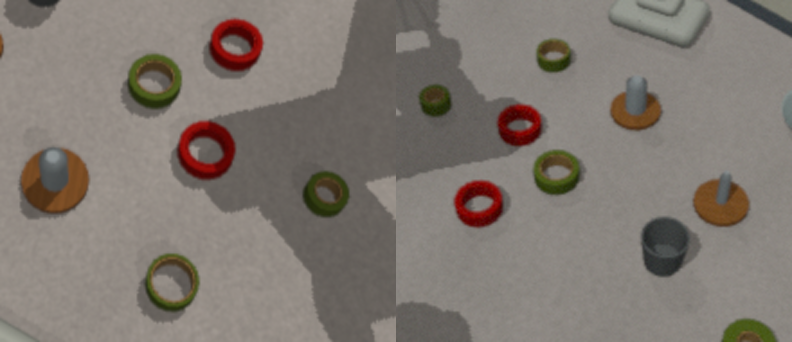

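View pics/wrist0.png

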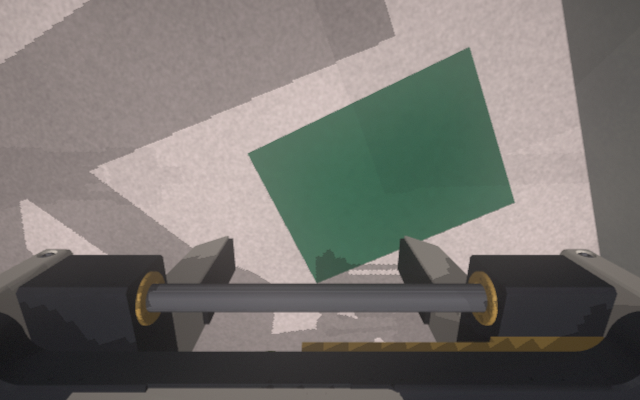

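The crop confirms the choice: the wide-big ring is at (356,224), the thin-walled wide-small at (365,336), the narrow-small at (451,287), and both red rings are excluded. The wrist picture shows only the mat and the fingers. The fits from the two views agree to about 2 mm, so I first square up the yaw.

```bash
cat > w.py <<'E'
import sys; from h import *
from scipy.spatial.transform import Rotation as R
np.set_printoptions(precision=4,suppress=True)
o=bot.get_obs(); Rt=R.from_euler("xyz",o["tcp_rot"])
print("t",round(o["time"],2),"pos",o["tool_pos"],"grip",round(o["grip_width"],1),"F",o["contact_force"],"ff",o["finger_force"])
print("rotvec rows to yaw pi:",(Rt.inv()*R.from_euler("xyz",[np.pi,0,np.pi])).as_rotvec()/np.pi)
if len(sys.argv)>3: print("shift rows:",Rt.inv().apply(np.array(sys.argv[1:4],float)-o["tool_pos"])/100)
E
python3 w.py
```

```text
t 1.4 pos [198.0525 486.2339 226.7432] grip 92.1 F [ 0.5321  0.48   -0.0605] ff 0.0
rotvec rows to yaw pi: [ 0.      0.     -0.1231]
```

```bash
m(){ :; }
python3 -m handwheel '0 0 0 0 0 -0.123 1;0 0 0 0 0 -0.123 1;0 0 0 0 0 -0.123 1;0 0 0 0 0 -0.123 1;0 0 0 0 0 -0.123 1' >/dev/null
python3 -m handwheel '-0.57 -0.81 0 0 0 0 0.7;-0.57 -0.81 0 0 0 0 0.7;-0.57 -0.81 0 0 0 0 0.7'>/dev/null
python3 -m handwheel '-0.57 -0.81 0 0 0 0 0.7;-0.57 -0.81 0 0 0 0 0.7;-0.57 -0.81 0 0 0 0 0.7'>/dev/null
python3 -m handwheel '-0.57 -0.81 0 0 0 0 0.7;-0.57 -0.81 0 0 0 0 0.7;-0.57 -0.81 0 0 0 0 0.7'>/dev/null
python3 -m handwheel '-0.57 -0.81 0.3 0 0 0 0.7;-0.57 -0.81 0.3 0 0 0 0.7;-0.57 -0.81 0.3 0 0 0 0.7'>/dev/null
python3 -m handwheel '-0.55 -0.82 0.5 0 0 0 0.7;-0.55 -0.82 0.5 0 0 0 0.7;-0.55 -0.82 0.5 0 0 0 0.7;-0.55 -0.82 0.5 0 0 0 0.7;-0.55 -0.82 0.5 0 0 0 0.7'
python3 w.py 481 80 50
python3 - <<'E'
from h import *
p=viewer.capture("wrist"); f=p["frame"].copy()
for r in(21,32): cv2.polylines(f,[np.array([px(p,X) for X in cyl(481,80,24,24,r)[:48]]).astype(int)],True,(0,255,255))
cv2.imwrite("pics/w1.png",f[:,:,::-1])
E
```

```text
time: 3.23
tool_pos: [480.9, 79.2, 146.0]
tcp_rot: [3.141, -0.002, 3.135]
contact_force: [0.2, 0.5, -0.0]
grip_width: 77.9
finger_force: 0.0
t 3.23 pos [480.8583  79.2176 145.9765] grip 77.9 F [ 0.1891  0.4767 -0.0432] ff 0.0
rotvec rows to yaw pi: [ 0.0001 -0.0006 -0.0019]
shift rows: [-0.0032  0.0075  0.9598]
```

View pics/w1.png

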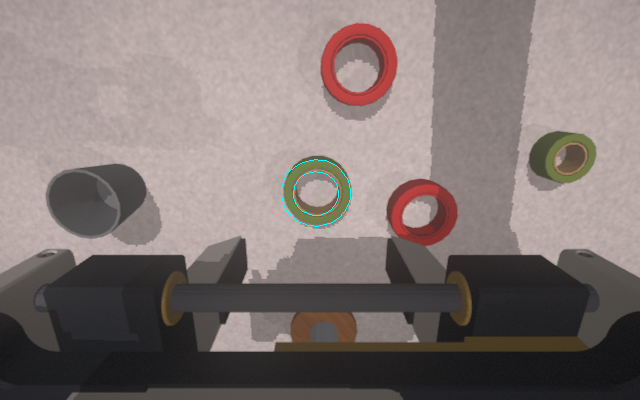

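The overlay sits on the ring at about (317,193), so the estimate is good. I grasp it.

```bash
python3 -m handwheel '0 0.01 0.93 0 0 0 0.7;0 0.01 0.93 0 0 0 0.7;0 0.01 0.93 0 0 0 0.7'>/dev/null
python3 -m handwheel '0 0 0.3 0 0 0 0.7;0 0 0.5 0 0 0 0.7;0 0 0.5 0 0 0 0.7;0 0 0.5 0 0 0 0.7'
python3 -m handwheel '0 0 0 0 0 0 -1;0 0 0 0 0 0 -1;0 0 0 0 0 0 -1;0 0 0 0 0 0 -1;0 0 0 0 0 0 -1;0 0 0 0 0 0 -1'
python3 w.py 649.5 86.5 130
```

```text
time: 3.87
tool_pos: [480.8, 81.9, 4.6]
tcp_rot: [3.141, -0.001, -3.141]
contact_force: [0.3, -1.1, 0.4]
grip_width: 78.1
finger_force: 0.0
time: 4.37
tool_pos: [482.0, 81.4, 5.5]
tcp_rot: [3.141, 0.003, 3.141]
contact_force: [-1.1, 1.5, 7.8]
grip_width: 63.4
finger_force: 30.0
t 4.37 pos [482.0168  81.3567   5.4511] grip 63.4 F [-1.1099  1.4952  7.7534] ff 30.001264549791813
rotvec rows to yaw pi: [ 0.0001  0.001  -0.0002]
shift rows: [-1.6788  0.053  -1.2401]
```

```bash
python3 -m handwheel '0 0 -0.4 0 0 0 -1;0 0 -0.8 0 0 0 -1;0 0 -0.8 0 0 0 -1'>/dev/null
python3 -m handwheel '0 0 -0.45 0 0 0 -1;0 0 -0.45 0 0 0 -1;0 0 -0.45 0 0 0 -1'
python3 - <<'E'
from h import *
W=[]
for n in("scene","side"):
    p=viewer.capture(n); 
    for (x,y,r) in((649.5,86.5,15.5),(604.7,-112.8,7.5)):
        f=cv2.resize(p["frame"],None,fx=5,fy=5,interpolation=2)
        for z,rr in((10,38),(60,r),(70,r*.45)):
            cv2.polylines(f,[np.array([5*px(p,X)+2 for X in cyl(x,y,z,z,rr)[:48]]).astype(int)],True,(0,255,255))
        c=(5*px(p,(x,y,35))).astype(int); W.append(f[c[1]-140:c[1]+140,c[0]-190:c[0]+190])
cv2.imwrite("pics/posts.png",np.vstack([np.hstack(W[:2]),np.hstack(W[2:])])[:,:,::-1])
E
```

```text
time: 4.87
tool_pos: [482.6, 81.2, 131.6]
tcp_rot: [3.141, 0.007, 3.141]
contact_force: [-0.0, 0.0, -1.3]
grip_width: 63.3
finger_force: 30.0
```

View pics/posts.png

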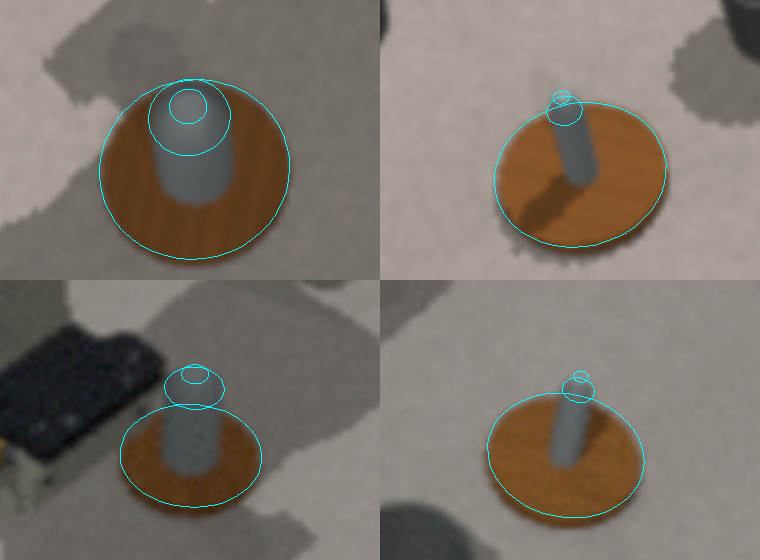

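The posts and bases match the overlays to about 1 mm in both views. I carry the roll over.

```bash
python3 -m handwheel '-0.4 0.02 0 0 0 0 -1;-0.85 0.03 0 0 0 0 -1;-0.85 0.03 0 0 0 0 -1'>/dev/null
python3 -m handwheel '-0.4 0.02 0 0 0 0 -1;-0.83 0.02 0 0 0 0 -1;-0.83 0.02 0 0 0 0 -1;-0.83 0.02 0 0 0 0 -1;-0.83 0.02 0 0 0 0 -1'
python3 w.py 649.5 86.5 17
```

```text
time: 5.63
tool_pos: [647.5, 86.0, 126.6]
tcp_rot: [3.142, -0.004, 3.141]
contact_force: [-0.7, 0.3, -0.3]
grip_width: 63.6
finger_force: 30.0
t 5.63 pos [647.4704  85.9897 126.6267] grip 63.6 F [-0.6983  0.3375 -0.291 ] ff 29.999873265624046
rotvec rows to yaw pi: [ 0.     -0.0013 -0.0002]
shift rows: [-0.0247  0.005   1.0962]
```

```bash
python3 -m handwheel '-0.015 0 0.4 0 0 0 -1;-0.015 0 0.4 0 0 0 -1;-0.015 0 0.4 0 0 0 -1'
python3 -m handwheel '0 0 0.15 0 0 0 -1;0 0 0.3 0 0 0 -1;0 0 0.3 0 0 0 -1'
python3 -m handwheel '0 0 0.2 0 0 0 -1;0 0 0.39 0 0 0 -1;0 0 0.39 0 0 0 -1;0 0 0.39 0 0 0 -1'
```

```text
time: 5.88
tool_pos: [647.4, 86.1, 87.0]
tcp_rot: [-3.142, -0.006, 3.141]
contact_force: [0.4, 0.2, -0.2]
grip_width: 63.1
finger_force: 30.0
time: 6.13
tool_pos: [648.7, 86.1, 58.0]
tcp_rot: [3.142, -0.003, 3.141]
contact_force: [-0.9, -0.4, -0.4]
grip_width: 63.4
finger_force: 30.0
time: 6.47
tool_pos: [650.2, 86.1, 20.8]
tcp_rot: [3.142, -0.0, 3.141]
contact_force: [-0.2, -0.2, -0.9]
grip_width: 63.5
finger_force: 30.0
```

```bash
python3 -m handwheel '0 0 0.04 0 0 0 -1;0 0 0.04 0 0 0 -1;0 0 0.04 0 0 0 -1'
python3 -m handwheel '0 0 0 0 0 0 0.7;0 0 0 0 0 0 0.7;0 0 0 0 0 0 0.7;0 0 0 0 0 0 0.7'
python3 -m handwheel '0 0 -0.9 0 0 0 0.7;0 0 -0.9 0 0 0 0.7;0 0 -0.9 0 0 0 0.7;0 0 -0.9 0 0 0 0.7'
python3 w.py 640.3 253.8 110
```

```text
time: 6.72
tool_pos: [650.9, 86.1, 17.0]
tcp_rot: [3.142, 0.002, 3.141]
contact_force: [-0.7, -0.5, -0.1]
grip_width: 63.6
finger_force: 30.0
time: 7.05
tool_pos: [650.5, 86.1, 16.0]
tcp_rot: [3.142, 0.0, 3.141]
contact_force: [-0.3, -0.3, -0.7]
grip_width: 77.4
finger_force: 0.0
time: 7.38
tool_pos: [652.8, 86.2, 110.1]
tcp_rot: [3.141, 0.008, 3.141]
contact_force: [0.2, -0.0, 0.2]
grip_width: 78.1
finger_force: 0.0
t 7.38 pos [652.7662  86.1889 110.0841] grip 78.1 F [ 0.1752 -0.0254  0.1545] ff 0.0
rotvec rows to yaw pi: [ 0.0001  0.0026 -0.0001]
shift rows: [0.1252 1.6761 0.0002]
```

```bash
python3 -m handwheel '0.05 0.84 0 0 0 0 0.5;0.05 0.84 0 0 0 0 0.5;0.05 0.84 0 0 0 0 0.5'>/dev/null
python3 -m handwheel '0.05 0.84 0 0 0 0 0.5;0.05 0.84 0 0 0 0 0.5;0.05 0.84 0 0 0 0 0.5;0.05 0.84 0 0 0 0 0.5;0.05 0.84 0 0 0 0 0.5'
python3 w.py 640.3 253.8 3
python3 - <<'E'
from h import *
p=viewer.capture("wrist"); f=p["frame"].copy()
for r in(21,27): cv2.polylines(f,[np.array([px(p,X) for X in cyl(640.3,253.8,24,24,r)[:48]]).astype(int)],True,(0,255,255))
q=viewer.capture("side"); g=cv2.resize(q["frame"][130:230,230:390],None,fx=2.5,fy=2.5); h=np.zeros((400,400,3),np.uint8); h[:250]=g
cv2.imwrite("pics/w2.png",np.hstack([f[:,:400] if 0 else f[:,120:520],h])[:,:,::-1])
E
```

```text
time: 8.05
tool_pos: [639.7, 253.8, 104.2]
tcp_rot: [-3.141, -0.002, -3.141]
contact_force: [0.6, -0.1, -0.7]
grip_width: 69.2
finger_force: 0.0
t 8.05 pos [639.7315 253.7733 104.2444] grip 69.2 F [ 0.6086 -0.0738 -0.6622] ff 0.0
rotvec rows to yaw pi: [-0.0003 -0.0007  0.0002]
shift rows: [-0.0078  0.0013  1.0124]
```

View pics/w2.png

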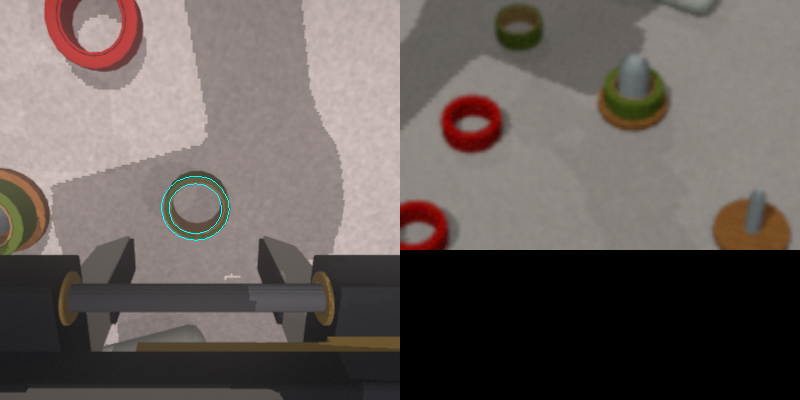

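The wide-big roll is seated flat on the stout post, and the wide-small overlay at (196,206) matches. I grasp it.

```bash
python3 -m handwheel '0 0 0.3 0 0 0 0.5;0 0 0.6 0 0 0 0.5;0 0 0.6 0 0 0 0.5;0 0 0.6 0 0 0 0.5'>/dev/null
python3 -m handwheel '0 0 0.2 0 0 0 0.5;0 0 0.41 0 0 0 0.5;0 0 0.41 0 0 0 0.5;0 0 0.41 0 0 0 0.5'
python3 -m handwheel '0 0 0 0 0 0 -1;0 0 0 0 0 0 -1;0 0 0 0 0 0 -1;0 0 0 0 0 0 -1;0 0 0 0 0 0 -1;0 0 0 0 0 0 -1'
python3 -m handwheel '0 0 -0.4 0 0 0 -1;0 0 -0.8 0 0 0 -1;0 0 -0.8 0 0 0 -1'>/dev/null
python3 -m handwheel '0 0 -0.45 0 0 0 -1;0 0 -0.45 0 0 0 -1;0 0 -0.45 0 0 0 -1;0 0 -0.45 0 0 0 -1'
python3 w.py 649.5 86.5 130
```

```text
time: 8.82
tool_pos: [640.9, 253.6, 5.8]
tcp_rot: [3.142, 0.0, 3.14]
contact_force: [0.4, 0.6, -0.7]
grip_width: 68.7
finger_force: 0.0
time: 9.32
tool_pos: [641.5, 254.3, 6.7]
tcp_rot: [3.141, 0.003, 3.141]
contact_force: [-0.4, -0.1, 6.2]
grip_width: 53.2
finger_force: 30.0
time: 9.9
tool_pos: [640.4, 254.1, 129.9]
tcp_rot: [3.141, 0.001, 3.141]
contact_force: [-1.0, -0.5, -0.4]
grip_width: 53.0
finger_force: 30.0
t 9.9 pos [640.4376 254.1379 129.8921] grip 53.0 F [-0.985  -0.4957 -0.3637] ff 29.99979542568326
rotvec rows to yaw pi: [ 0.0001  0.0003 -0.0001]
shift rows: [-0.0911 -1.6764 -0.0015]
```

```bash
python3 -m handwheel '-0.03 -0.4 0 0 0 0 -1;-0.05 -0.84 0 0 0 0 -1;-0.05 -0.84 0 0 0 0 -1'>/dev/null
python3 -m handwheel '-0.02 -0.4 0 0 0 0 -1;-0.04 -0.84 0 0 0 0 -1;-0.04 -0.84 0 0 0 0 -1;-0.04 -0.84 0 0 0 0 -1;-0.04 -0.84 0 0 0 0 -1'
python3 -m handwheel '0 0 0.4 0 0 0 -1;0 0 0.4 0 0 0 -1;0 0 0.4 0 0 0 -1'
python3 -m handwheel '0 0 0.2 0 0 0 -1;0 0 0.4 0 0 0 -1;0 0 0.4 0 0 0 -1;0 0 0.43 0 0 0 -1'
```

```text
time: 10.57
tool_pos: [648.8, 86.1, 128.4]
tcp_rot: [3.141, -0.002, 3.14]
contact_force: [-0.3, 0.0, -0.5]
grip_width: 53.0
finger_force: 30.0
time: 10.82
tool_pos: [647.2, 87.6, 87.3]
tcp_rot: [3.141, -0.007, -3.14]
contact_force: [-0.0, 0.6, 0.2]
grip_width: 53.1
finger_force: 30.0
time: 11.15
tool_pos: [649.6, 86.9, 47.7]
tcp_rot: [3.141, 0.0, -3.141]
contact_force: [-0.1, 0.2, 0.2]
grip_width: 52.8
finger_force: 30.0
```

```bash
python3 -m handwheel '0 0 0.05 0 0 0 -1;0 0 0.05 0 0 0 -1;0 0 0.05 0 0 0 -1'
python3 -m handwheel '0 0 0 0 0 0 0.5;0 0 0 0 0 0 0.5;0 0 0 0 0 0 0.5;0 0 0 0 0 0 0.5'
python3 -m handwheel '0 0 -0.9 0 0 0 0.5;0 0 -0.9 0 0 0 0.5;0 0 -0.9 0 0 0 0.5;0 0 -0.9 0 0 0 0.5'
python3 w.py 455.3 -271.6 120
```

```text
time: 11.4
tool_pos: [649.9, 86.3, 42.7]
tcp_rot: [3.141, 0.001, 3.141]
contact_force: [-1.0, -0.4, 0.2]
grip_width: 52.8
finger_force: 30.0
time: 11.73
tool_pos: [649.6, 86.0, 42.1]
tcp_rot: [3.141, 0.001, 3.141]
contact_force: [-0.4, -0.4, 0.3]
grip_width: 68.2
finger_force: 0.0
time: 12.07
tool_pos: [651.7, 86.1, 136.2]
tcp_rot: [3.141, 0.008, 3.141]
contact_force: [0.7, 0.5, -0.1]
grip_width: 68.5
finger_force: 0.0
t 12.07 pos [651.661   86.1431 136.1779] grip 68.5 F [ 0.6849  0.4981 -0.1457] ff 0.0
rotvec rows to yaw pi: [ 0.0001  0.0027 -0.0001]
shift rows: [ 1.9636 -3.5782  0.1446]
```

Next is narrow-big: dx −195, dy −358 (settled x about 650).

```bash
python3 -m handwheel '0.5 -0.9 0 0 0 0 0.7;0.5 -0.9 0 0 0 0 0.7;0.5 -0.9 0 0 0 0 0.7'>/dev/null
python3 -m handwheel '0.5 -0.9 0 0 0 0 0.7;0.5 -0.9 0 0 0 0 0.7;0.5 -0.9 0 0 0 0 0.7'>/dev/null
python3 -m handwheel '0.5 -0.9 0 0 0 0 0.7;0.5 -0.9 0 0 0 0 0.7;0.5 -0.9 0 0 0 0 0.7'>/dev/null
python3 -m handwheel '0.45 -0.88 0.15 0 0 0 0.7;0.45 -0.88 0.15 0 0 0 0.7;0.45 -0.88 0.15 0 0 0 0.7;0.45 -0.88 0.15 0 0 0 0.7;0.45 -0.88 0.15 0 0 0 0.7'
python3 w.py 455.3 -271.6 3
python3 - <<'E'
from h import *
p=viewer.capture("wrist"); f=p["frame"].copy()
for r in(13,32): cv2.polylines(f,[np.array([px(p,X) for X in cyl(455.3,-271.6,24,24,r)[:48]]).astype(int)],True,(0,255,255))
q=viewer.capture("side"); g=cv2.resize(q["frame"][130:230,230:390],None,fx=2.5,fy=2.5); h=np.zeros((400,400,3),np.uint8); h[:250]=g
cv2.imwrite("pics/w3.png",np.hstack([f[:,120:520],h])[:,:,::-1])
E
```

```text
time: 13.23
tool_pos: [453.2, -272.0, 115.4]
tcp_rot: [3.14, -0.002, 3.139]
contact_force: [0.3, 0.4, -0.5]
grip_width: 78.2
finger_force: 0.0
t 13.23 pos [ 453.2121 -271.9733  115.4453] grip 78.2 F [ 0.3267  0.4089 -0.4821] ff 0.0
rotvec rows to yaw pi: [ 0.0006 -0.0006 -0.0009]
shift rows: [-0.0228  0.0016  1.1244]
```

View pics/w3.png

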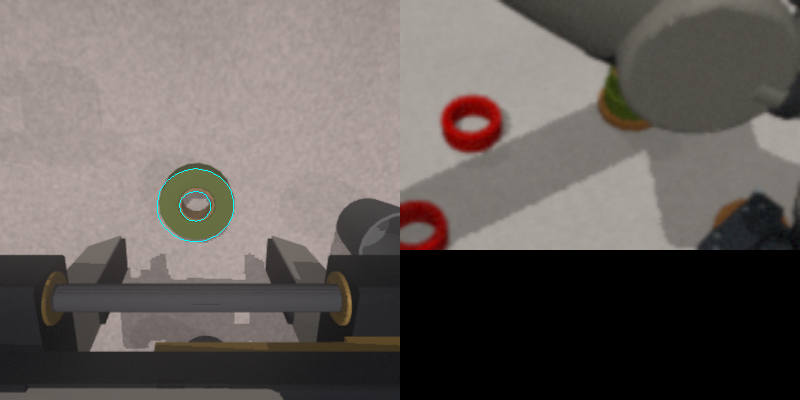

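The narrow-big roll is under the overlay at (196,205). The cup at right is well clear of the finger. I grasp it.

```bash
python3 -m handwheel '-0.015 0 0.3 0 0 0 0.7;-0.015 0 0.7 0 0 0 0.7;-0.015 0 0.7 0 0 0 0.7;-0.015 0 0.7 0 0 0 0.7'>/dev/null
python3 -m handwheel '0 0 0.2 0 0 0 0.7;0 0 0.42 0 0 0 0.7;0 0 0.42 0 0 0 0.7;0 0 0.42 0 0 0 0.7'
python3 -m handwheel '0 0 0 0 0 0 -1;0 0 0 0 0 0 -1;0 0 0 0 0 0 -1;0 0 0 0 0 0 -1;0 0 0 0 0 0 -1;0 0 0 0 0 0 -1'
python3 -m handwheel '0 0 -0.4 0 0 0 -1;0 0 -0.8 0 0 0 -1;0 0 -0.8 0 0 0 -1'>/dev/null
python3 -m handwheel '0 0 -0.6 0 0 0 -1;0 0 -0.6 0 0 0 -1;0 0 -0.6 0 0 0 -1;0 0 -0.6 0 0 0 -1'
python3 w.py 604.7 -112.8 140
```

```text
time: 14.0
tool_pos: [456.5, -271.7, 6.2]
tcp_rot: [-3.141, 0.001, -3.141]
contact_force: [0.6, -0.7, 0.2]
grip_width: 78.1
finger_force: 0.0
time: 14.5
tool_pos: [456.7, -272.4, 6.5]
tcp_rot: [-3.14, 0.003, 3.141]
contact_force: [-0.3, 1.3, 7.0]
grip_width: 64.0
finger_force: 30.0
time: 15.08
tool_pos: [456.2, -272.2, 146.0]
tcp_rot: [-3.14, 0.003, 3.141]
contact_force: [-0.0, -0.1, -1.0]
grip_width: 64.1
finger_force: 30.0
t 15.08 pos [ 456.2168 -272.2457  146.0295] grip 64.1 F [-0.0482 -0.0983 -0.9665] ff 29.999722042120993
rotvec rows to yaw pi: [-0.0006  0.0008 -0.0001]
shift rows: [-1.484   1.5952  0.061 ]
```

```bash
python3 -m handwheel '-0.4 0.4 0 0 0 0 -1;-0.75 0.8 0 0 0 0 -1;-0.75 0.8 0 0 0 0 -1;-0.75 0.8 0 0 0 0 -1'>/dev/null
python3 -m handwheel '-0.4 0.4 0.05 0 0 0 -1;-0.74 0.8 0.05 0 0 0 -1;-0.74 0.8 0.05 0 0 0 -1;-0.74 0.8 0.05 0 0 0 -1;-0.74 0.8 0.05 0 0 0 -1;-0.74 0.8 0.05 0 0 0 -1'
python3 -m handwheel '0 0 0.4 0 0 0 -1;0 0 0.5 0 0 0 -1;0 0 0.5 0 0 0 -1;0 0 0.5 0 0 0 -1'
```

```text
time: 15.92
tool_pos: [603.7, -112.3, 138.4]
tcp_rot: [3.141, -0.003, 3.141]
contact_force: [-0.3, -0.7, -0.7]
grip_width: 63.8
finger_force: 30.0
time: 16.25
tool_pos: [603.9, -112.7, 89.4]
tcp_rot: [3.141, -0.002, 3.14]
contact_force: [1.0, -0.2, 0.3]
grip_width: 64.2
finger_force: 30.0
```

```bash
python3 -m handwheel '-0.005 0 0.15 0 0 0 -1;-0.005 0 0.3 0 0 0 -1;-0.005 0 0.3 0 0 0 -1'
python3 -m handwheel '0 0 0.2 0 0 0 -1;0 0 0.4 0 0 0 -1;0 0 0.4 0 0 0 -1;0 0 0.42 0 0 0 -1;0 0 0.42 0 0 0 -1'
```

```text
time: 16.5
tool_pos: [604.4, -112.1, 58.9]
tcp_rot: [3.141, -0.002, 3.141]
contact_force: [-1.9, 0.3, -0.7]
grip_width: 63.7
finger_force: 30.0
time: 16.92
tool_pos: [606.2, -112.3, 19.3]
tcp_rot: [-3.141, 0.002, 3.141]
contact_force: [0.3, 0.5, -0.8]
grip_width: 63.8
finger_force: 30.0
```

```bash
python3 -m handwheel '0.005 0 0.02 0 0 0 -1;0.005 0 0.02 0 0 0 -1;0.005 0 0.02 0 0 0 -1'
python3 -m handwheel '0 0 0 0 0 0 0.7;0 0 0 0 0 0 0.7;0 0 0 0 0 0 0.7;0 0 0 0 0 0 0.7'
python3 -m handwheel '0 0 -0.9 0 0 0 0.7;0 0 -0.9 0 0 0 0.7;0 0 -0.9 0 0 0 0.7;0 0 -0.9 0 0 0 0.7'>/dev/null
python3 -m handwheel '0 0 -0.3 0 0 0 0.3;0 0 -0.3 0 0 0 0.3;0 0 -0.3 0 0 0 0.3;0 0 -0.3 0 0 0 0.3'
python3 w.py 449.4 309.3 130
```

```text
time: 17.17
tool_pos: [605.2, -112.0, 16.6]
tcp_rot: [-3.141, 0.001, 3.141]
contact_force: [-0.4, 0.7, -0.2]
grip_width: 63.9
finger_force: 30.0
time: 17.5
tool_pos: [604.9, -111.9, 15.9]
tcp_rot: [3.142, 0.0, 3.141]
contact_force: [0.1, -0.5, 0.1]
grip_width: 77.6
finger_force: 0.0
time: 18.17
tool_pos: [604.0, -111.7, 134.1]
tcp_rot: [3.141, -0.002, 3.141]
contact_force: [0.5, -0.6, 0.2]
grip_width: 60.7
finger_force: 0.0
t 18.17 pos [ 604.0497 -111.6714  134.066 ] grip 60.7 F [ 0.5369 -0.6064  0.1965] ff 0.0
rotvec rows to yaw pi: [ 0.0003 -0.0007 -0.0001]
shift rows: [1.548  4.2091 0.0475]
```

```bash
python3 -m handwheel '0.31 0.84 0 0 0 0 0.4;0.31 0.84 0 0 0 0 0.4;0.31 0.84 0 0 0 0 0.4'>/dev/null
python3 -m handwheel '0.31 0.84 0 0 0 0 0.4;0.31 0.84 0 0 0 0 0.4;0.31 0.84 0 0 0 0 0.4'>/dev/null
python3 -m handwheel '0.31 0.84 0 0 0 0 0.4;0.31 0.84 0 0 0 0 0.4;0.31 0.84 0 0 0 0 0.4'>/dev/null
python3 -m handwheel '0.31 0.84 0 0 0 0 0.4;0.31 0.84 0 0 0 0 0.4;0.31 0.84 0 0 0 0 0.4'>/dev/null
python3 -m handwheel '0.31 0.85 0.2 0 0 0 0.4;0.31 0.85 0.2 0 0 0 0.4;0.31 0.85 0.2 0 0 0 0.4;0.31 0.85 0.2 0 0 0 0.4;0.31 0.85 0.2 0 0 0 0.4;0.31 0.85 0.2 0 0 0 0.4'
python3 w.py 449.4 309.3 5
python3 - <<'E'
from h import *
p=viewer.capture("wrist"); f=p["frame"].copy()
for r in(13,23): cv2.polylines(f,[np.array([px(p,X) for X in cyl(449.4,309.3,24,24,r)[:48]]).astype(int)],True,(0,255,255))
q=viewer.capture("side"); g=cv2.resize(q["frame"][130:260,280:440],None,fx=2.5,fy=2.5); h=np.zeros((400,400,3),np.uint8); h[:325]=g
cv2.imwrite("pics/w4.png",np.hstack([f[:,120:520],h])[:,:,::-1])
E
```

```text
time: 19.67
tool_pos: [450.6, 307.9, 115.5]
tcp_rot: [-3.141, -0.0, 3.141]
contact_force: [-0.4, 0.0, -0.0]
grip_width: 64.3
finger_force: 0.0
t 19.67 pos [450.6114 307.8597 115.4506] grip 64.3 F [-0.3664  0.0093 -0.017 ] ff 0.0
rotvec rows to yaw pi: [-0.0002 -0.0001 -0.0003]
shift rows: [0.0118 0.0152 1.1045]
```

View pics/w4.png

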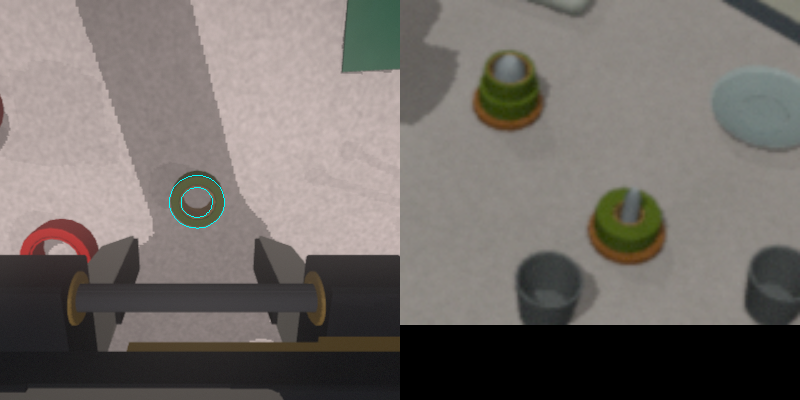

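The three placed rolls lie flat, and narrow-small is under the overlay at (197,202). I grasp it.

```bash
python3 -m handwheel '0.01 0.015 0.3 0 0 0 0.4;0.01 0.015 0.7 0 0 0 0.4;0.01 0.015 0.7 0 0 0 0.4;0.01 0.015 0.7 0 0 0 0.4'>/dev/null
python3 -m handwheel '0 0 0.2 0 0 0 0.4;0 0 0.42 0 0 0 0.4;0 0 0.42 0 0 0 0.4;0 0 0.42 0 0 0 0.4'
python3 -m handwheel '0 0 0 0 0 0 -1;0 0 0 0 0 0 -1;0 0 0 0 0 0 -1;0 0 0 0 0 0 -1;0 0 0 0 0 0 -1;0 0 0 0 0 0 -1'
python3 -m handwheel '0 0 -0.4 0 0 0 -1;0 0 -0.8 0 0 0 -1;0 0 -0.8 0 0 0 -1'>/dev/null
python3 -m handwheel '0 0 -0.7 0 0 0 -1;0 0 -0.7 0 0 0 -1;0 0 -0.7 0 0 0 -1;0 0 -0.7 0 0 0 -1'
python3 w.py 604.7 -112.8 150
```

```text
time: 20.43
tool_pos: [449.7, 310.6, 5.2]
tcp_rot: [3.141, 0.001, 3.141]
contact_force: [-0.3, -0.8, 1.0]
grip_width: 64.2
finger_force: 0.0
time: 20.93
tool_pos: [449.8, 311.0, 5.2]
tcp_rot: [3.141, 0.002, 3.142]
contact_force: [-0.4, -1.0, 6.6]
grip_width: 45.3
finger_force: 30.0
time: 21.52
tool_pos: [449.9, 311.2, 155.7]
tcp_rot: [3.139, 0.004, 3.141]
contact_force: [-0.0, 0.5, -1.1]
grip_width: 45.6
finger_force: 30.0
t 21.52 pos [449.8883 311.1909 155.7459] grip 45.6 F [-0.025   0.4962 -1.0651] ff 29.999779388308525
rotvec rows to yaw pi: [ 0.0007  0.0014 -0.0001]
shift rows: [-1.5491 -4.2396  0.0546]
```

```bash
python3 -m handwheel '-0.15 -0.4 0 0 0 0 -1;-0.31 -0.84 0 0 0 0 -1;-0.31 -0.84 0 0 0 0 -1;-0.31 -0.84 0 0 0 0 -1'>/dev/null
python3 -m handwheel '-0.15 -0.4 0 0 0 0 -1;-0.31 -0.84 0 0 0 0 -1;-0.31 -0.84 0 0 0 0 -1;-0.31 -0.84 0 0 0 0 -1'>/dev/null
python3 -m handwheel '-0.15 -0.4 0 0 0 0 -1;-0.31 -0.84 0 0 0 0 -1;-0.31 -0.84 0 0 0 0 -1;-0.31 -0.84 0 0 0 0 -1'>/dev/null
python3 -m handwheel '-0.15 -0.4 0 0 0 0 -1;-0.31 -0.84 0 0 0 0 -1;-0.31 -0.84 0 0 0 0 -1;-0.31 -0.84 0 0 0 0 -1'>/dev/null
python3 -m handwheel '-0.15 -0.4 0.1 0 0 0 -1;-0.31 -0.86 0.1 0 0 0 -1;-0.31 -0.86 0.1 0 0 0 -1;-0.31 -0.86 0.1 0 0 0 -1;-0.31 -0.86 0.1 0 0 0 -1;-0.31 -0.86 0.1 0 0 0 -1;-0.31 -0.86 0.1 0 0 0 -1'
python3 w.py 604.7 -112.8 95
```

```text
time: 23.43
tool_pos: [603.4, -108.9, 143.9]
tcp_rot: [3.141, -0.0, -3.14]
contact_force: [0.4, 0.6, -0.5]
grip_width: 45.4
finger_force: 30.0
t 23.43 pos [ 603.4185 -108.8753  143.8872] grip 45.4 F [ 0.4059  0.644  -0.5166] ff 29.999940181151032
rotvec rows to yaw pi: [ 0.0002 -0.0001  0.0006]
shift rows: [-0.0129 -0.0396  0.4888]
```

```bash
python3 -m handwheel '-0.01 -0.02 0.3 0 0 0 -1;-0.01 -0.03 0.49 0 0 0 -1;-0.01 -0.03 0.49 0 0 0 -1;-0.01 -0.03 0.49 0 0 0 -1;-0.01 -0.03 0.49 0 0 0 -1;-0.01 -0.03 0.49 0 0 0 -1'
python3 w.py 604.7 -112.8 42
```

```text
time: 23.93
tool_pos: [605.8, -114.2, 96.5]
tcp_rot: [-3.141, 0.003, -3.141]
contact_force: [0.6, 0.2, -1.1]
grip_width: 45.4
finger_force: 30.0
t 23.93 pos [ 605.7628 -114.205    96.5007] grip 45.4 F [ 0.6125  0.214  -1.1078] ff 29.999758936464787
rotvec rows to yaw pi: [-0.0002  0.0009  0.    ]
shift rows: [0.0122 0.0144 0.545 ]
```

```bash
python3 -m handwheel '0.005 0.01 0.15 0 0 0 -1;0.005 0.01 0.25 0 0 0 -1;0.005 0.01 0.25 0 0 0 -1;0.005 0.01 0.25 0 0 0 -1'
python3 -m handwheel '0 0 0.2 0 0 0 -1;0 0 0.3 0 0 0 -1;0 0 0.3 0 0 0 -1;0 0 0.3 0 0 0 -1'
python3 w.py 604.7 -112.8 40
```

```text
time: 24.27
tool_pos: [604.1, -113.3, 69.7]
tcp_rot: [3.141, -0.001, 3.141]
contact_force: [0.3, -0.2, -0.2]
grip_width: 45.8
finger_force: 30.0
time: 24.6
tool_pos: [604.2, -113.4, 39.7]
tcp_rot: [3.141, -0.001, 3.141]
contact_force: [0.5, -0.4, -0.3]
grip_width: 45.5
finger_force: 30.0
t 24.6 pos [ 604.1832 -113.4009   39.7116] grip 45.5 F [ 0.5141 -0.3749 -0.3412] ff 29.99997085891664
rotvec rows to yaw pi: [ 0.0001 -0.0002 -0.0002]
shift rows: [-0.0052  0.006  -0.0029]
```

```bash
python3 -m handwheel '0 0 0 0 0 0 0.4;0 0 0 0 0 0 0.4;0 0 0 0 0 0 0.4;0 0 0 0 0 0 0.4;0 0 0 0 0 0 0.4'
python3 -m handwheel '0 0 -0.9 0 0 0 0.4;0 0 -0.9 0 0 0 0.4;0 0 -0.9 0 0 0 0.4;0 0 -0.9 0 0 0 0.4'>/dev/null
python3 -m handwheel '0.9 0 -0.3 0 0 0 0.4;0.9 0 -0.3 0 0 0 0.4;0.9 0 -0.3 0 0 0 0.4;0.9 0 -0.3 0 0 0 0.4'>/dev/null
python3 -m handwheel '0.5 0.9 -0.3 0 0 0 0.4;0.5 0.9 -0.3 0 0 0 0.4;0.5 0.9 -0.3 0 0 0 0.4;0.5 0.9 -0.3 0 0 0 0.4'
python3 - <<'E'
from h import *
W=[]
for n,x,y in(("scene",180,120),("side",270,130)):
    p=viewer.capture(n); W.append(cv2.resize(p["frame"][y:y+200,x:x+190],None,fx=2.1,fy=2.1,interpolation=2))
cv2.imwrite("pics/fin.png",np.hstack(W)[:,:,::-1])
E
```

```text
time: 25.02
tool_pos: [604.4, -113.4, 40.0]
tcp_rot: [-3.142, 0.0, 3.141]
contact_force: [0.0, 0.2, 0.4]
grip_width: 64.1
finger_force: 0.0
time: 26.02
tool_pos: [463.6, -20.2, 190.2]
tcp_rot: [3.14, 0.0, -3.139]
contact_force: [-0.3, -0.4, 0.3]
grip_width: 64.2
finger_force: 0.0
```

View pics/fin.png

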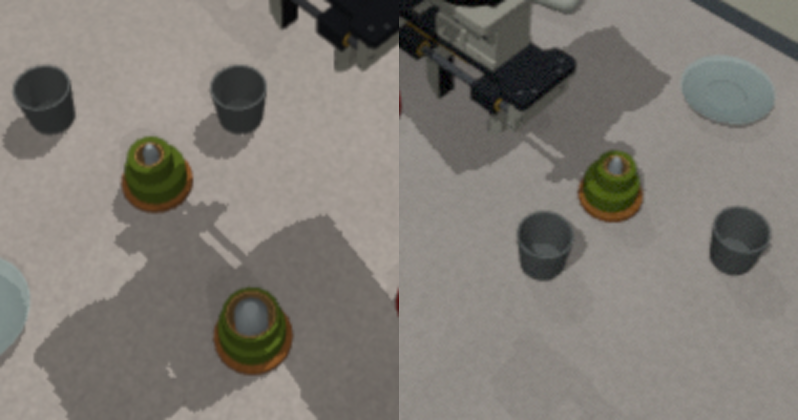

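Both stacks lie flat, at (155,170) and (252,330) in the left crop, and the cups stand where they were. I hand the job in.

```bash
python3 -c "from plant import bot; print(bot.close_job())"
```

```text
the job is handed in; nothing more can be done
None
```

All four rolls are on their spindles, larger below and smaller on top, the cups and red rings were left alone, and the job was handed in at about 26 s; no verdict came back, but the last pictures show both stacks lying flat.

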